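# Zero a photometer's cuvette changer and click it to the third cuvette

## Robot

A 6-joint arm with a two-finger parallel gripper is mounted at the origin on the work surface. World frame = base frame: x ahead of the robot, y to its left, z up, the work surface at z = 0. Lengths are in m, angles in rad, forces in N, time in s.
With the tool pointing down it reaches from about 0.3 to 0.875 m from the base axis. Payload 6.4 kg.
Tool frame: the origin (TCP) lies where the fingers leave the gripper's body, on its centre line; the fingertips stand 64 mm ahead of it and the grasp point (between the pads) lies 45 mm ahead of it; z points along the fingers, y is the direction in which the jaws open and shut (so a half turn about z gives the same grasp; the last joint's range is limited). The gripper opens to 88 mm and grips with 3 to 60 N. Pads are 18 mm wide; open, the fingers measure 123 mm over their backs; the gripper's body (75 mm by 187 mm) begins 45 mm behind the grasp point.
Start: joints at [1.131, 0.181, 1.607, -0, 1.354, -0.206], TCP at [0.133, 0.559, 0.303] pointing down, gripper open.
Joint ranges: [-2.99, 2.99], [-0.89, 2.07], [0.3, 2.58], [-1.14, 4.28], [0, 2.63], [-3.12, 3.12]. Speed limits (rad/s): [2.57, 2.57, 3.01, 3.14, 3.14, 3.14].

## Interface

Orientations are given as a 3x3 rotation matrix whose columns are the frame's x, y, z axes.
In Python, from bench import read_state, viewer, job gives the robot as it stands.
- The arm moves only by the shell command python3 -m handwheel 'ROWS' [FORCE]. ROWS is JSON, a list of rows, each a list of 7 numbers: the opening in per cent of the stroke, from 0 (shut) to 100 (fully open), then the shift along the tool's x, y, z in mm, then the turn, a rotation vector about the tool's x, y, z in units of 5 degrees (1.0 is 5 degrees). In form: [[gripper, tx, ty, tz, wx, wy, wz], ...]. A call has 1 to 20 rows; each row is the pose to reach, as a shift and turn from the pose commanded when the call began, along the tool's axes at that moment; what a row does not reach only later rows make up. A row lasts 1/12 s, in which the tool goes at most 41.7 mm and 7.16 degrees, less where a joint would pass 70% of its speed; a pose out of reach is approached as far as the arm can. A call with a gripper value outside its range is refused whole. The fingers move at their own pace and stop on an object; FORCE is the grip in N (left out, the last holds). Time passes only in rows, so rows that repeat a pose let the fingers close. It gives the time, the measured TCP pose, the force and the opening at its end, in the units of the state.
- read_state(): the state, without advancing time (a new reading comes with each control period).
- viewer.camera(name): name is "side" or "top" or "wrist"; returns a dict with "frame" (400x640x3 uint8, red, green, blue), "depth" (400x640 float32, m along the optical axis (not along the pixel's ray), 0 where there is no reading), "fx", "fy", "cx", "cy" (pixels), "distortion" ([k1, k2, p1, p2, k3] as OpenCV has them; the pictures are not rectified), "extrinsics" (4x4, takes a point from camera to world coordinates); the wrist camera has in their place "mount" (4x4, takes a point from camera to tool coordinates, whose origin is the TCP and whose axes are the flange's). Camera axes: x right, y down, z forward; pixel columns grow to the right and rows downward; lengths in m; the calibration is good to about 2 mm. A picture is of the moment at which its call begins: read the wrist's pose just before it.
- job.hand_in(): hands the job in, once; it reports no verdict.
The state is a dict: "clock": time; "joints": joint angles; "qvel": joint speeds; "effort": joint torques, N m; "position": TCP position; "eef_rot": TCP orientation; "force": force on the tool from outside, world axes, zero at the start; "moment": the same for the moment, N m; "width": finger opening in m.
Only numpy, scipy, OpenCV 4.12 (cv2) and the standard library are available. Lean on these libraries where they do the work, as an engineer would, in place of code of your own. Each camera call takes 0.05 s, during which the arm holds its last target.

## Task

Zero the photometer's cuvette changer: swing its index lever back until it meets the adjustable home stop and hold it pressed there with about 10 N for a second (never ramming the stop with more than 25 N). Then click the lever forward three notches, one click at a time with a pause of about a second in each notch, and let go with it resting in the third notch. Leave the things standing beside the instrument alone.

Things in the scene. Friction and masses are not known exactly. Their poses are not given: they have to be found in the camera images.
- photometer: White bench photometer, fixed, 280 (x) x 270 (y) x 68 mm high; a lamp house along its back (x 52 to 138 mm) is 102 mm high. Origin at the centre of its underside; x points to its back, y left, z up; its front (-x) faces the robot within 0.4 rad. The lever points to the front over the top plate and carries six clear cuvettes 85 mm from its axis (tops 108 mm above the bench).
- lever_axis (a point): Foot of the upright axis about which the lever turns level: 30 mm behind the instrument's origin (x = 30 mm, y = 0), 70 mm above the bench, under a black pivot cover of radius 26 mm; cover and the fixed black optic nose before it are 100 mm high. Axes as the photometer's.
- index_lever (a joint): Lever angle, rad; grows counter-clockwise seen from above to 0.85. At 0 the lever points 0.425 left (+y side) of the instrument's -x, at 0.85 as far right. Notches 0 to 5 lie at 0, 0.17, 0.34, 0.51 (the third notch), 0.68, 0.85, each with about 0.02 play. Behind notch 0 it runs free to the home stop, met somewhere between 0 and -0.16. It starts in notch 4 or 5.
- notches (a point): Middle of the arc of six small black dots on the top plate, 147 mm from the lever's axis; the lever points at one in each notch. A sprung ball holds the lever in a notch: about 4 to 8 N at the handle frees it, the push falls away by half-way and the lever then snaps into the next notch by itself. On the home side of notch 0 there is no spring, only the rigid stop.
- lever_handle (a point): Centre of the lever's upright black round handle: 16 mm diameter, 45 mm tall, from 90 to 135 mm above the bench, on a flat arm 16 mm wide (top 90 mm above the bench). This point is 112.5 mm above the bench, 125 mm from the axis: a notch is 21 mm of travel. Its frame turns with the lever. Push it from either side, or take it between the fingers from above.
- home_stop: The home stop at the left end of the swing: steel block 12 mm thick, 88 mm above the bench at its top; origin at its foot. From it a rigid stop screw, 8 mm thick, reaches towards the lever's arm by 0 to 20 mm (set differently each time, not measured). Arm and screw meet 125 mm from the axis, the handle's radius, so the force on the stop equals the sideways push on the handle.
- beaker: Bystander: glass beaker, 68 mm wide, 85 mm tall, standing on the bench left of the instrument; origin at the centre of its foot.
- wash_bottle: Bystander: white bottle, 52 mm wide, 110 mm tall, on the bench right of the instrument; origin at the centre of its foot.
- cuvette_box: Bystander: cardboard box with a paper-white lid, 102 x 72 x 42 mm, on the bench right of the instrument; origin at the centre of its underside.

How it is judged:
By the outcome, as a careful person would: the job done as asked, in the order asked, and still so for the second after the job is handed in, with the robot touching nothing.
It also fails if it takes over 64 s, if anything falls off the work surface, if the arm or the gripper's body presses on something with over 40 N, if the wrist force passes 120 N, or if a joint passes its speed limit or range.

## Working session

There is one attempt and no reset: what is moved stays moved. The work goes in short steps, Python scripts to look and compute and a shell command to move; the robot and the scene stay as the last step left them, time stands still between calls to the robot, and variables do not carry over. Pictures are saved under pics/ and viewed, and the job is handed in when it is done.

```bash
mkdir -p pics; ls
python3 - <<'E'
from bench import read_state, viewer
import cv2,numpy as np
s=read_state()
print({k:np.round(v,3).tolist() for k,v in s.items()})
for n in ["side","top"]:
    c=viewer.camera(n); cv2.imwrite(f"pics/{n}0.png",c["frame"][:,:,::-1]); np.savez(f"{n}0.npz",**c)
    print(n,c["fx"],c["cx"],c["distortion"],np.round(c["extrinsics"],3).tolist())
E
```

```text
pics
{'clock': 0.0, 'joints': [1.131, 0.182, 1.608, -0.0, 1.354, -0.206], 'qvel': [0.0, -0.0, -0.0, -0.0, -0.001, -0.001], 'effort': [-0.001, -43.389, -34.183, 0.07, 0.039, -0.0], 'position': [0.133, 0.559, 0.302], 'eef_rot': [[-0.973, 0.232, -0.001], [0.232, 0.973, -0.002], [0.0, -0.002, -1.0]], 'force': [-0.347, -0.939, 0.495], 'moment': [0.015, -0.006, -0.02], 'width': 0.088}
side 422.4113495369458 321.1693320616914 [-0.06492898  0.          0.          0.          0.        ] [[0.849, -0.322, 0.419, 0.225], [-0.528, -0.545, 0.651, -0.565], [0.019, -0.774, -0.633, 0.658], [0.0, 0.0, 0.0, 1.0]]
top 434.10969871153515 322.5163886761422 [-0.05116708  0.          0.          0.          0.        ] [[-0.017, -0.998, 0.063, 0.535], [-1.0, 0.018, 0.019, 0.016], [-0.02, -0.063, -0.998, 1.02], [0.0, 0.0, 0.0, 1.0]]
```

View pics/side0.png

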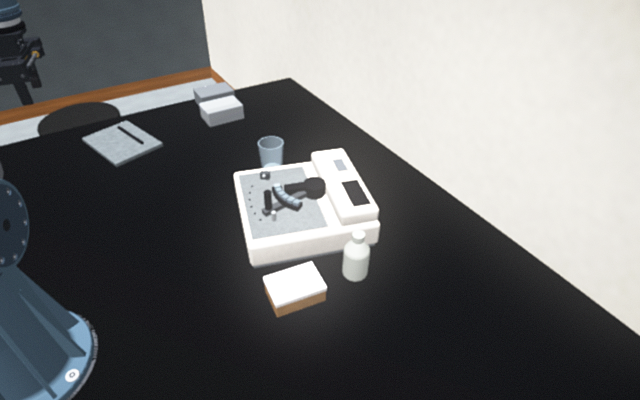

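View pics/top0.png

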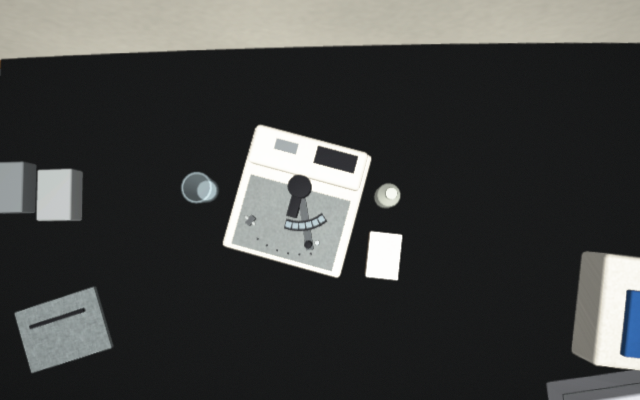

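The top view shows the photometer centred near (297,200), pivot cover at (299,187), handle at (309,244) and home stop at (250,220). The beaker is at (199,188), the bottle at (387,195) and the box at (384,255). Next I zoom in and fit the poses.

```bash
cat > h.py <<'E'
import numpy as np,cv2
def K(c): return np.array([[c["fx"],0,c["cx"]],[0,c["fy"],c["cy"]],[0,0,1.]])
def ray(c,E,uv,z):
    p=cv2.undistortPoints(np.array([[uv]],float),K(c),np.array(c["distortion"])).ravel()
    d=E[:3,:3]@np.array([p[0],p[1],1]); o=E[:3,3]
    return o+d*(z-o[2])/d[2]
def cloud(c,E):
    v,u=np.mgrid[0:400,0:640]
    p=cv2.undistortPoints(np.stack([u,v],-1).reshape(-1,1,2).astype(float),K(c),np.array(c["distortion"])).reshape(400,640,2)
    d=c["depth"]; P=np.dstack([p[...,0]*d,p[...,1]*d,d])
    return P@E[:3,:3].T+E[:3,3]
def proj(c,E,P):
    Ei=np.linalg.inv(E); r,_=cv2.Rodrigues(Ei[:3,:3])
    return cv2.projectPoints(np.array(P,float).reshape(-1,3),r,Ei[:3,3],K(c),np.array(c["distortion"]))[0].reshape(-1,2)
E
python3 - <<'E'
from h import *
c=dict(np.load("top0.npz")); E=c["extrinsics"]
P=cloud(c,E)
im=c["frame"][110:290,170:410,::-1]; cv2.imwrite("pics/topz.png",cv2.resize(im,None,fx=3.2,fy=3.2,interpolation=cv2.INTER_CUBIC))
for uv in [(299,187),(309,244),(250,220),(270,215),(330,155),(384,255)]: print(uv,P[uv[1],uv[0]].round(3))
# body outline at z>0.05
m=(P[...,2]>.055)&(c["depth"]>0); m[:, :215]=0; m[:,373:]=0; m[:115]=0; m[290:]=0
q=P[m][:,:2].astype(np.float32); r=cv2.minAreaRect(q*1000); print(r)
print("pivot",ray(c,E,(299,187),.100),"handle",ray(c,E,(309,244),.135))
E
```

```text
(299, 187) [0.621 0.083 0.099]
(309, 244) [0.501 0.062 0.134]
(250, 220) [0.553 0.191 0.087]
(270, 215) [0.563 0.15  0.068]
(330, 155) [0.688 0.015 0.1  ]
(384, 255) [ 0.47  -0.101  0.04 ]
((595.0673828125, 91.43934631347656), (271.0406188964844, 279.4553527832031), 73.99517059326172)
pivot [0.62102203 0.08274782 0.1       ] handle [0.50107358 0.06147532 0.135     ]
```

View pics/topz.png

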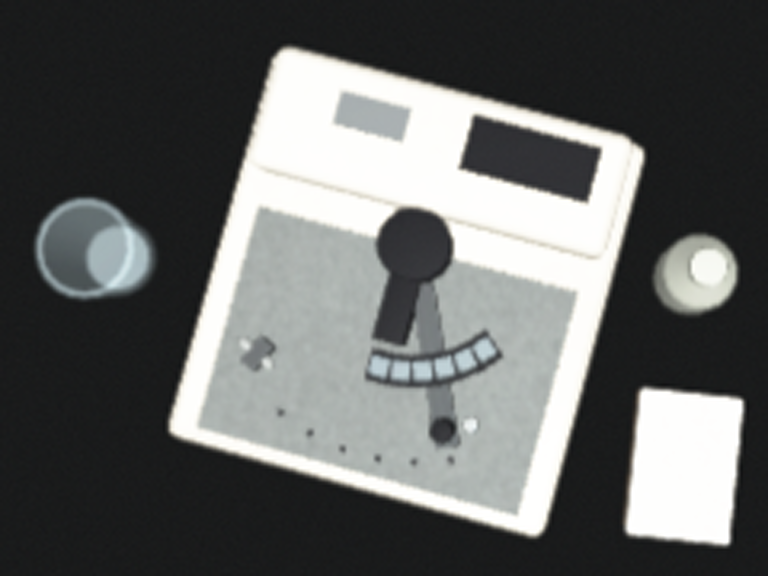

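The zoom shows the six notch dots running from (281,412) to (451,461) in zoom pixels, with the handle at (443,431) in line with the last dot. That puts the lever in notch 5. I'll fit the axis and yaw from the dots.

Run:
```python
from h import *
from scipy.optimize import least_squares
from bench import read_state
c=dict(np.load("top0.npz")); E=c["extrinsics"]
f=lambda z:((z[0]+.5)/3.2-.5+170,(z[1]+.5)/3.2-.5+110)
D=np.array([ray(c,E,f(z),.068) for z in [(281,412),(310,433),(342,449),(378,458),(414,462),(451,461)]])[:,:2]
th=np.arange(6)*.17
def mod(p,r,th): a=np.pi+p[2]-.425+th; return p[:2]+r*np.c_[np.cos(a),np.sin(a)]
piv=ray(c,E,f((415,245)),.1)[:2]
print("piv",piv)
s=least_squares(lambda p:np.r_[(mod(p,.147,th)-D).ravel(),(p[:2]-piv)],[.62,.083,-.27]); p=s.x; print(p,s.fun.round(4))
h=ray(c,E,f((443,430)),.135)[:2]; d=h-p[:2]; print("handle",h,np.hypot(*d),"theta",((np.arctan2(d[1],d[0])-np.pi-p[2]+.425+np.pi)%(2*np.pi))-np.pi)
np.save("fit.npy",p)
H=mod(p,.125,np.array([.85]))[0]; print("handle model n5",H)
st=read_state(); R=st["eef_rot"]; print("tool shift mm to above handle, tcp z .20:",1000*R.T@(np.r_[H,.20]-st["position"]))
a=np.pi+p[2]+.425; x=R[:,0]; print("wz",-np.degrees((a-np.arctan2(x[1],x[0])+np.pi)%(2*np.pi)-np.pi)/5)
```

```text
piv [0.62267894 0.08199155]
[ 0.62340937  0.08175596 -0.29121889] [ 0.      0.0003 -0.0001 -0.      0.0001 -0.0005 -0.0006  0.0002 -0.0005
 -0.      0.0004  0.0004  0.0007 -0.0002]
handle [0.50103997 0.0633198 ] 0.12375039559704716 theta 0.8657541885761981
handle model n5 [0.49952629 0.06508316]
tool shift mm to above handle, tcp z .20: [-470.99380996 -395.45154677  102.35286995]
wz -4.212126959944843
```

```bash
python3 -m handwheel '[[50,-30,-25,4,0,0,-0.3],[50,-70,-60,8,0,0,-0.6],[50,-471,-396,50,0,0,-4.2],[50,-471,-396,50,0,0,-4.2],[50,-471,-396,50,0,0,-4.2],[50,-471,-396,50,0,0,-4.2],[50,-471,-396,50,0,0,-4.2],[50,-471,-396,50,0,0,-4.2],[50,-471,-396,50,0,0,-4.2],[50,-471,-396,50,0,0,-4.2],[50,-471,-396,50,0,0,-4.2],[50,-471,-396,50,0,0,-4.2],[50,-471,-396,50,0,0,-4.2],[50,-471,-396,50,0,0,-4.2],[50,-471,-396,50,0,0,-4.2],[50,-471,-396,50,0,0,-4.2],[50,-471,-396,50,0,0,-4.2],[50,-471,-396,50,0,0,-4.2],[50,-471,-396,50,0,0,-4.2],[50,-471,-396,50,0,0,-4.2]]' 40
python3 - <<'E'
from h import *
from bench import read_state,viewer
s=read_state(); c=viewer.camera("wrist"); cv2.imwrite("pics/w1.png",c["frame"][:,:,::-1])
T=np.eye(4);T[:3,:3]=s["eef_rot"];T[:3,3]=s["position"]; E=T@c["mount"]
np.savez("w1.npz",E=E,**c); p=np.load("fit.npy")
a=np.pi+p[2]-.425+.85; 
H=np.array([p[0]+.125*np.cos(a),p[1]+.125*np.sin(a),.135]); print("proj of handle top",proj(c,E,H)); print(s["clock"],s["position"],s["eef_rot"].round(3).tolist() if hasattr(s["eef_rot"],"round") else s["eef_rot"],s["joints"])
print("dots",proj(c,E,[[p[0]+.147*np.cos(a-.85+.17*i),p[1]+.147*np.sin(a-.85+.17*i),.068] for i in range(6)]).round(0).tolist())
R=np.array(s["eef_rot"]); print("tool shift to TCP z .163",1000*R.T@(np.r_[H[:2],.163]-s["position"]))
E
```

```text
clock: 1.77
position: [0.4988, 0.0665, 0.2527]
eef_rot: [[-0.991, -0.134, -0.0], [-0.134, 0.991, 0.0], [0.0, 0.0, -1.0]]
force: [-0.2, 0.0, -0.6]
width: 0.0443
proj of handle top [[317.27462082 219.2680024 ]]
1.7667 [0.49878545 0.06647848 0.25273626] [[-0.991, -0.134, -0.0], [-0.134, 0.991, 0.0], [0.0, 0.0, -1.0]] [-1.03926158e-01  7.23736306e-02  1.83417388e+00  2.71272105e-04
  1.23540918e+00 -1.80958322e+00]
dots [[445.0, 225.0], [426.0, 206.0], [403.0, 190.0], [377.0, 178.0], [348.0, 171.0], [318.0, 168.0]]
tool shift to TCP z .163 [-0.57293986 -1.51226853 89.73559273]
```

View pics/w1.png

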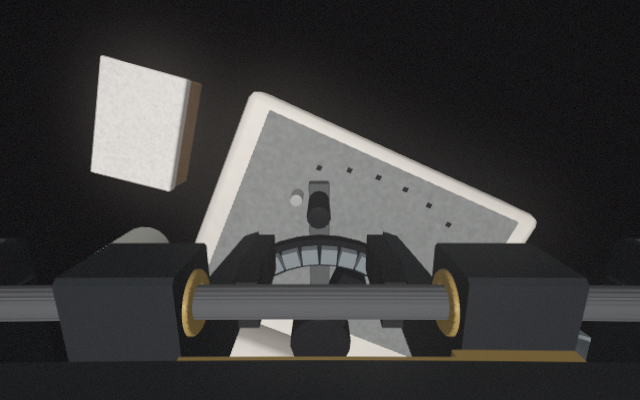

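The wrist view shows the handle top at (318,216) and the last dot at (319,168). The projections were (317,219) and (318,168), so the fit holds. There is a pin at (296,199) just right of the handle. I'll check its height before going down.

Run:
```python
from h import *
c=dict(np.load("top0.npz"));P=cloud(c,c["extrinsics"]); print(P[239:247,312:321,2].round(3))
w=dict(np.load("w1.npz"));P=cloud(w,w["E"]);print(P[193:206:2,288:306:2,2].round(3)); print(P[199,296])
```

```text
[[0.067 0.068 0.069 0.069 0.069 0.07  0.068 0.067 0.07 ]
 [0.073 0.069 0.068 0.069 0.092 0.091 0.085 0.069 0.068]
 [0.082 0.07  0.066 0.092 0.09  0.091 0.09  0.074 0.065]
 [0.085 0.068 0.067 0.09  0.089 0.09  0.089 0.079 0.066]
 [0.096 0.065 0.07  0.095 0.09  0.088 0.089 0.069 0.067]
 [0.09  0.067 0.07  0.069 0.091 0.089 0.07  0.07  0.071]
 [0.088 0.066 0.071 0.071 0.068 0.071 0.068 0.069 0.068]
 [0.087 0.066 0.064 0.069 0.068 0.069 0.07  0.066 0.07 ]]
[[0.07  0.071 0.082 0.088 0.089 0.087 0.085 0.078 0.071]
 [0.07  0.07  0.091 0.091 0.092 0.092 0.091 0.085 0.072]
 [0.07  0.091 0.093 0.094 0.091 0.093 0.093 0.088 0.07 ]
 [0.07  0.092 0.093 0.091 0.093 0.092 0.092 0.092 0.071]
 [0.07  0.091 0.094 0.092 0.093 0.093 0.093 0.07  0.071]
 [0.07  0.07  0.091 0.093 0.092 0.092 0.093 0.069 0.07 ]
 [0.07  0.068 0.07  0.093 0.092 0.093 0.07  0.07  0.07 ]]
[0.49973811 0.04814081 0.09252419]
```

```bash
python3 -m handwheel '[[50,-0.5,-1.5,30,0,0,0],[50,-0.5,-1.5,60,0,0,0],[50,-0.5,-1.5,80,0,0,0],[50,-0.5,-1.5,87,0,0,0],[50,-0.5,-1.5,87,0,0,0],[50,-0.5,-1.5,87,0,0,0],[35,-0.5,-1.5,87,0,0,0],[25,-0.5,-1.5,87,0,0,0],[15,-0.5,-1.5,87,0,0,0],[5,-0.5,-1.5,87,0,0,0],[5,-0.5,-1.5,87,0,0,0],[5,-0.5,-1.5,87,0,0,0]]' 40
python3 -c "
from bench import read_state as r;s=r();print(s['position'],s['force'],s['width'],s['clock'])"
```

```text
clock: 2.82
position: [0.5008, 0.0636, 0.1664]
eef_rot: [[-0.991, -0.132, 0.001], [-0.132, 0.991, 0.0], [-0.001, -0.0, -1.0]]
force: [-0.6, 0.3, 3.4]
width: 0.0146
[0.50076688 0.06361977 0.16641727] [-0.61093804  0.33360893  3.43600634] 0.014618871859610347 2.8167
```

The gripper has the handle and side force is near zero. Now I'll sweep back along the arc to roughly notch 0.

```bash
python3 -m handwheel '[[5,-0.1,5.2,0,0,0,0.48],[5,-0.4,10.5,0,0,0,0.96],[5,-1,15.7,0,0,0,1.44],[5,-1.8,20.9,0,0,0,1.93],[5,-2.7,26.1,0,0,0,2.41],[5,-3.9,31.2,0,0,0,2.89],[5,-5.4,36.2,0,0,0,3.37],[5,-7,41.2,0,0,0,3.85],[5,-8.8,46.1,0,0,0,4.33],[5,-10.9,51,0,0,0,4.81],[5,-13.1,55.7,0,0,0,5.29],[5,-15.5,60.4,0,0,0,5.78],[5,-18.2,64.9,0,0,0,6.26],[5,-21,69.3,0,0,0,6.74],[5,-24,73.6,0,0,0,7.22],[5,-27.2,77.8,0,0,0,7.7],[5,-30.5,81.9,0,0,0,8.18],[5,-34.1,85.7,0,0,0,8.66],[5,-37.8,89.5,0,0,0,9.14]]' 40
cat > st.py <<'E'
from h import *
from bench import read_state
s=read_state();p=np.load("fit.npy");d=np.array(s["position"])[:2]-p[:2];R=np.array(s["eef_rot"])
print("t",s["clock"],"r",np.hypot(*d),"theta",(np.arctan2(d[1],d[0])-np.pi-p[2]+.425+np.pi)%(2*np.pi)-np.pi,"Ftool",(R.T@s["force"]).round(2),"w",s["width"],"toolang err",(np.arctan2(R[1,0],R[0,0])-np.arctan2(d[1],d[0])))
E
python3 st.py
```

```text
clock: 4.4
position: [0.5247, 0.1579, 0.1663]
eef_rot: [[-0.786, 0.618, -0.004], [0.618, 0.786, 0.0], [0.003, -0.002, -1.0]]
force: [-7.0, 3.1, 10.7]
width: 0.015
t 4.4 r 0.12465049695611168 theta 0.059119360120347686 Ftool [  7.48  -1.94 -10.62] w 0.014993515177210835 toolang err -0.009653802279257384
```

```bash
python3 -m handwheel '[[5,0,1,0,0,0,0.09],[5,0,2,0,0,0,0.18],[5,-0.1,3,0,0,0,0.28],[5,-0.1,4,0,0,0,0.37],[5,-0.1,5,0,0,0,0.46],[5,-0.1,5.5,0,0,0,0.5],[5,-0.1,6,0,0,0,0.55],[5,-0.2,6.5,0,0,0,0.6],[5,-0.2,6.5,0,0,0,0.6],[5,-0.2,6.5,0,0,0,0.6]]' 40; python3 st.py
```

```text
clock: 5.23
position: [0.5292, 0.1635, 0.1664]
eef_rot: [[-0.754, 0.657, -0.002], [0.657, 0.754, 0.002], [0.003, 0.0, -1.0]]
force: [-6.7, 4.6, 9.2]
width: 0.0148
t 5.2333 r 0.12470424292157896 theta 0.0015076759702141729 Ftool [ 8.08 -0.89 -9.14] w 0.01477681422589136 toolang err -0.0025297775944048695
```

```bash
python3 -m handwheel '[[5,0.2,0.4,-0.3,0,0,0.04],[5,0.4,0.8,-0.3,0,0,0.07],[5,0.4,1.2,-0.3,0,0,0.11],[5,0.4,1.6,-0.3,0,0,0.15],[5,0.4,1.6,-0.3,0,0,0.15]]' 40; python3 st.py
```

```text
clock: 5.65
position: [0.5301, 0.1646, 0.1664]
eef_rot: [[-0.745, 0.667, -0.002], [0.667, 0.745, 0.001], [0.002, -0.0, -1.0]]
force: [-4.8, 2.9, 6.6]
width: 0.0147
t 5.65 r 0.12476512779481018 theta -0.0100022963025852 Ftool [ 5.54 -1.03 -6.55] w 0.01465850552879311 toolang err -0.004316474383075253
```

```bash
python3 -m handwheel '[[5,0.2,0.4,-0.2,0,0,0.04],[5,0.5,0.8,-0.4,0,0,0.07],[5,0.5,1.2,-0.5,0,0,0.11],[5,0.5,1.6,-0.5,0,0,0.15],[5,0.5,2,-0.5,0,0,0.18],[5,0.5,2.4,-0.5,0,0,0.22]]' 40; python3 st.py
```

```text
clock: 6.15
position: [0.5316, 0.1663, 0.1665]
eef_rot: [[-0.732, 0.682, -0.001], [0.682, 0.732, 0.001], [0.002, -0.001, -1.0]]
force: [-4.4, 2.9, 4.9]
width: 0.0149
t 6.15 r 0.12482916179721797 theta -0.027691897201624016 Ftool [ 5.22 -0.87 -4.91] w 0.014924655990899826 toolang err -0.005954445815007148
```

```bash
python3 -m handwheel '[[5,0,0.4,0,0,0,0.04],[5,0,0.8,0,0,0,0.07],[5,0,1.2,0,0,0,0.11],[5,0,1.6,0,0,0,0.15]]' 40; python3 st.py
```

```text
clock: 6.48
position: [0.5327, 0.1675, 0.1665]
eef_rot: [[-0.723, 0.691, -0.001], [0.691, 0.723, 0.001], [0.001, -0.0, -1.0]]
force: [-5.1, 3.7, 5.2]
width: 0.0146
t 6.4833 r 0.12482165324688668 theta -0.040867441882615374 Ftool [ 6.24 -0.8  -5.16] w 0.014582797622857127 toolang err -0.005865084262829168
```

```bash
python3 -m handwheel '[[5,0.2,0.4,0,0,0,0.04],[5,0.3,0.8,0,0,0,0.07],[5,0.3,1.2,0,0,0,0.11],[5,0.3,1.6,0,0,0,0.15],[5,0.3,2,0,0,0,0.18]]' 40; python3 st.py
```

```text
clock: 6.9
position: [0.534, 0.169, 0.1665]
eef_rot: [[-0.712, 0.702, -0.001], [0.702, 0.712, 0.0], [0.001, -0.0, -1.0]]
force: [-4.5, 2.6, 5.3]
width: 0.0146
t 6.9 r 0.12487908743526095 theta -0.05695052864026717 Ftool [ 5.02 -1.36 -5.32] w 0.014618621631634824 toolang err -0.0055448247953582275
```

```bash
python3 -m handwheel '[[5,0.2,0.4,0,0,0,0.04],[5,0.2,0.8,0,0,0,0.07],[5,0.2,1.2,0,0,0,0.11],[5,0.2,1.2,0,0,0,0.11]]' 40; python3 st.py
```

```text
clock: 7.23
position: [0.5349, 0.1699, 0.1664]
eef_rot: [[-0.705, 0.709, -0.001], [0.709, 0.705, 0.0], [0.001, -0.0, -1.0]]
force: [-4.2, 3.1, 4.3]
width: 0.0147
t 7.2333 r 0.12493022099773521 theta -0.0672016797326247 Ftool [ 5.15 -0.74 -4.3 ] w 0.014656587758748903 toolang err -0.004927806873107343
```

```bash
python3 -m handwheel '[[5,0.2,0.4,0,0,0,0.04],[5,0.2,0.8,0,0,0,0.07],[5,0.2,1.2,0,0,0,0.11],[5,0.2,1.6,0,0,0,0.15]]' 40; python3 st.py
```

```text
clock: 7.57
position: [0.536, 0.1711, 0.1665]
eef_rot: [[-0.696, 0.718, -0.0], [0.718, 0.696, 0.0], [0.0, -0.0, -1.0]]
force: [-4.2, 2.8, 3.5]
width: 0.0151
t 7.5667 r 0.12494926673300884 theta -0.0800229837472326 Ftool [ 4.98 -1.06 -3.51] w 0.015147039890071073 toolang err -0.00518032700209492
```

```bash
python3 -m handwheel '[[5,0.2,0.4,0,0,0,0.04],[5,0.2,0.8,0,0,0,0.07],[5,0.2,1.2,0,0,0,0.11],[5,0.2,1.2,0,0,0,0.11]]' 40; python3 st.py
```

```text
clock: 7.9
position: [0.5369, 0.172, 0.1665]
eef_rot: [[-0.689, 0.725, 0.0], [0.725, 0.689, 0.0], [-0.0, 0.0, -1.0]]
force: [-3.2, 3.7, 3.1]
width: 0.0147
t 7.9 r 0.12500839492013222 theta -0.09008246675860754 Ftool [ 4.87  0.28 -3.08] w 0.014670235448343076 toolang err -0.004671130400972334
```

```bash
python3 -m handwheel '[[5,0.2,0.4,0,0,0,0.04],[5,0.2,0.8,0,0,0,0.07],[5,0.2,1.2,0,0,0,0.11],[5,0.2,1.6,0,0,0,0.15]]' 40; python3 st.py
```

```text
clock: 8.23
position: [0.538, 0.1731, 0.1665]
eef_rot: [[-0.679, 0.734, 0.0], [0.734, 0.679, -0.0], [-0.0, 0.0, -1.0]]
force: [-2.6, 0.1, 1.5]
width: 0.0151
t 8.2333 r 0.12508858552374988 theta -0.10261497320390012 Ftool [ 1.87 -1.81 -1.51] w 0.015072118613210731 toolang err -0.005255838065244767
```

```bash
python3 -m handwheel '[[5,0.2,0.4,0,0,0,0.04],[5,0.2,0.8,0,0,0,0.07],[5,0.2,1.2,0,0,0,0.11],[5,0.2,1.2,0,0,0,0.11]]' 40; python3 st.py
```

```text
clock: 8.57
position: [0.5388, 0.174, 0.1665]
eef_rot: [[-0.672, 0.74, 0.001], [0.74, 0.672, -0.0], [-0.001, 0.0, -1.0]]
force: [-0.4, -2.4, -0.4]
width: 0.0145
t 8.5667 r 0.1251313363709346 theta -0.112491145493411 Ftool [-1.53 -1.96  0.42] w 0.014472809421919081 toolang err -0.00501766907183665
```

```bash
python3 -m handwheel '[[5,0,0.3,0,0,0,0.03],[5,0,0.6,0,0,0,0.06],[5,0,0.6,0,0,0,0.06]]' 40; python3 st.py
```

```text
clock: 8.82
position: [0.5392, 0.1743, 0.1665]
eef_rot: [[-0.668, 0.744, 0.0], [0.744, 0.668, -0.001], [-0.001, -0.0, -1.0]]
force: [0.2, -2.5, 0.2]
width: 0.0152
t 8.8167 r 0.12511635697139775 theta -0.11591656863141386 Ftool [-1.99 -1.46 -0.18] w 0.015164027471882658 toolang err -0.006743515983513859
```

```bash
python3 -m handwheel '[[5,0,0.3,0,0,0,0.03],[5,0,0.6,0,0,0,0.06],[5,0,0.6,0,0,0,0.06]]' 40; python3 st.py
```

```text
clock: 9.07
position: [0.5393, 0.1745, 0.1665]
eef_rot: [[-0.664, 0.747, -0.001], [0.747, 0.664, -0.001], [-0.0, -0.001, -1.0]]
force: [-0.8, -4.6, 0.8]
width: 0.015
t 9.0667 r 0.1251673360823668 theta -0.11817051384704635 Ftool [-2.93 -3.69 -0.79] w 0.015022121479538604 toolang err -0.009631408272972042
```

The position has stalled and side force is building, so the lever is on the stop. I'll add push in small steps without turning the tool.

```bash
python3 -m handwheel '[[5,0,0.3,0,0,0,0],[5,0,0.6,0,0,0,0],[5,0,0.6,0,0,0,0]]' 40; python3 st.py
```

```text
clock: 9.32
position: [0.5395, 0.1746, 0.1665]
eef_rot: [[-0.665, 0.747, -0.002], [0.747, 0.665, -0.002], [-0.0, -0.002, -1.0]]
force: [-3.3, -6.3, 2.9]
width: 0.0144
t 9.3167 r 0.12517668326568512 theta -0.11945047636732609 Ftool [-2.5  -6.69 -2.91] w 0.014445382465270022 toolang err -0.008127312669810038
```

```bash
python3 -m handwheel '[[5,0,0.2,0,0,0,0],[5,0,0.4,0,0,0,0]]' 40; python3 st.py
```

```text
clock: 9.48
position: [0.5396, 0.1747, 0.1665]
eef_rot: [[-0.665, 0.747, -0.002], [0.747, 0.665, -0.002], [-0.0, -0.003, -1.0]]
force: [-5.1, -8.1, 4.5]
width: 0.0149
t 9.4833 r 0.12513545624915706 theta -0.12056762692506506 Ftool [-2.69 -9.17 -4.49] w 0.014895334165514525 toolang err -0.007054888379399049
```

```bash
python3 -m handwheel '[[5,0,0.3,0,0,0,0],[5,0,0.3,0,0,0,0],[5,0,0.3,0,0,0,0]]' 40; python3 st.py
```

```text
clock: 9.73
position: [0.5396, 0.1747, 0.1664]
eef_rot: [[-0.665, 0.747, -0.003], [0.747, 0.665, -0.002], [-0.0, -0.003, -1.0]]
force: [-5.0, -9.2, 6.0]
width: 0.0147
t 9.7333 r 0.12516500637518202 theta -0.12126325308957853 Ftool [-3.51 -9.88 -5.93] w 0.014746264919933142 toolang err -0.006270075398760788
```

```bash
python3 -m handwheel '[[5,0,0,0,0,0,0],[5,0,0,0,0,0,0],[5,0,0,0,0,0,0]]' 40; python3 st.py
```

```text
clock: 9.98
position: [0.5396, 0.1747, 0.1664]
eef_rot: [[-0.665, 0.747, -0.003], [0.747, 0.665, -0.002], [-0.0, -0.003, -1.0]]
force: [-4.5, -8.1, 5.2]
width: 0.015
t 9.9833 r 0.12516416510339223 theta -0.12104259828822928 Ftool [-3.06 -8.73 -5.14] w 0.015010141112046524 toolang err -0.006514846838985289
```

```bash
python3 -m handwheel '[[5,0,0.25,0,0,0,0],[5,0,0.25,0,0,0,0],[5,0,0.25,0,0,0,0],[5,0,0.25,0,0,0,0],[5,0,0.25,0,0,0,0],[5,0,0.25,0,0,0,0]]' 40; python3 st.py
```

```text
clock: 10.48
position: [0.5397, 0.1748, 0.1664]
eef_rot: [[-0.665, 0.747, -0.003], [0.747, 0.665, -0.003], [0.0, -0.004, -1.0]]
force: [-6.2, -8.0, 6.2]
width: 0.0151
t 10.4833 r 0.12516924380604205 theta -0.12157912454761854 Ftool [ -1.86 -10.    -6.19] w 0.015083741830155846 toolang err -0.005964821405501919
```

```bash
python3 -m handwheel '[[5,0,0,0,0,0,0],[5,0,0,0,0,0,0],[5,0,0,0,0,0,0],[5,0,0,0,0,0,0],[5,0,0,0,0,0,0]]' 40; python3 st.py
```

```text
clock: 10.9
position: [0.5397, 0.1748, 0.1664]
eef_rot: [[-0.665, 0.747, -0.003], [0.747, 0.665, -0.003], [0.0, -0.004, -1.0]]
force: [-4.8, -8.1, 6.2]
width: 0.015
t 10.9 r 0.1251697952832009 theta -0.12174481595445563 Ftool [-2.88 -9.04 -6.14] w 0.01497843101233219 toolang err -0.005821894943137007
```

```bash
python3 -m handwheel '[[5,0,0,0,0,0,0],[5,0,0,0,0,0,0],[5,0,0,0,0,0,0],[5,0,0,0,0,0,0]]' 40; python3 st.py
```

```text
clock: 11.23
position: [0.5397, 0.1748, 0.1664]
eef_rot: [[-0.665, 0.747, -0.003], [0.747, 0.665, -0.003], [0.0, -0.004, -1.0]]
force: [-5.4, -9.3, 5.3]
width: 0.015
t 11.2333 r 0.12515619912560816 theta -0.12154957544726486 Ftool [ -3.35 -10.23  -5.24] w 0.014969642151061458 toolang err -0.006040754541399629
```

```bash
python3 -m handwheel '[[5,0,0.3,0,0,0,0],[5,0,0.3,0,0,0,0],[5,0,0.3,0,0,0,0],[5,0,0.3,0,0,0,0],[5,0,0.3,0,0,0,0],[5,0,0.3,0,0,0,0],[5,0,0.3,0,0,0,0]]' 40; python3 st.py
```

```text
clock: 11.82
position: [0.5397, 0.1748, 0.1664]
eef_rot: [[-0.665, 0.747, -0.003], [0.747, 0.665, -0.003], [0.0, -0.004, -1.0]]
force: [-6.5, -8.8, 8.0]
width: 0.0149
t 11.8167 r 0.12516435525398267 theta -0.12240209918205025 Ftool [ -2.26 -10.7   -7.92] w 0.014881903069940779 toolang err -0.0051597742513491696
```

```bash
python3 -m handwheel '[[5,0,0,0,0,0,0],[5,0,0,0,0,0,0],[5,0,0,0,0,0,0],[5,0,0,0,0,0,0],[5,0,0,0,0,0,0],[5,0,0,0,0,0,0],[5,0,0,0,0,0,0]]' 40; python3 st.py
```

```text
clock: 12.4
position: [0.5397, 0.1749, 0.1664]
eef_rot: [[-0.665, 0.747, -0.003], [0.747, 0.665, -0.003], [0.0, -0.004, -1.0]]
force: [-6.6, -9.6, 7.6]
width: 0.0151
t 12.4 r 0.12516847167149242 theta -0.12253555387625648 Ftool [ -2.8  -11.34  -7.54] w 0.015106637461625366 toolang err -0.005000151207809722
```

```bash
python3 -m handwheel '[[5,-0.2,-2,-0.4,0,0,-0.1],[5,-0.3,-4,-0.4,0,0,-0.27],[5,-0.5,-6,-0.4,0,0,-0.45],[5,-0.6,-8,-0.4,0,0,-0.63],[5,-0.8,-10,-0.4,0,0,-0.81],[5,-1,-12,-0.4,0,0,-0.99],[5,-1.2,-14,-0.4,0,0,-1.17],[5,-1.3,-16,-0.4,0,0,-1.35],[5,-1.3,-17,-0.4,0,0,-1.4],[5,-1.3,-17,-0.4,0,0,-1.4],[5,-1.3,-17,-0.4,0,0,-1.4]]' 40; python3 st.py
```

```text
clock: 13.32
position: [0.5289, 0.1636, 0.1667]
eef_rot: [[-0.751, 0.661, -0.0], [0.661, 0.751, -0.0], [-0.0, -0.0, -1.0]]
force: [3.4, -4.2, -7.5]
width: 0.0148
t 13.3167 r 0.12502922163306004 theta 0.002174346635999136 Ftool [-5.33 -0.85  7.5 ] w 0.014766391789116824 toolang err -0.0078796268140362
```

```bash
python3 -m handwheel '[[5,-0.3,-2.6,0.3,0,0,-0.24],[5,-0.7,-5.3,0.4,0,0,-0.49],[5,-0.9,-7.9,0.4,0,0,-0.73],[5,-1.1,-10.6,0.4,0,0,-0.98],[5,-1.3,-13.2,0.4,0,0,-1.22],[5,-1.6,-15.9,0.4,0,0,-1.46],[5,-2,-18.5,0.4,0,0,-1.7],[5,-2.3,-21.1,0.4,0,0,-1.9],[5,-2.3,-21.1,0.4,0,0,-1.9],[5,-2.3,-21.1,0.4,0,0,-1.9],[5,-2.3,-21.1,0.4,0,0,-1.9],[5,-2.3,-21.1,0.4,0,0,-1.9],[5,-2.3,-21.1,0.4,0,0,-1.9],[5,-2.3,-21.1,0.4,0,0,-1.9],[5,-2.3,-21.1,0.4,0,0,-1.9],[5,-2.3,-21.1,0.4,0,0,-1.9],[5,-2.3,-21.1,0.4,0,0,-1.9],[5,-2.3,-21.1,0.4,0,0,-1.9],[5,-2.3,-21.1,0.4,0,0,-1.9],[5,-2.3,-21.1,0.4,0,0,-1.9]]' 40; python3 st.py
```

```text
clock: 14.98
position: [0.5168, 0.1466, 0.1666]
eef_rot: [[-0.85, 0.528, 0.0], [0.528, 0.85, 0.0], [-0.0, 0.0, -1.0]]
force: [1.4, -1.4, -2.6]
width: 0.015
t 14.9833 r 0.12482004371765501 theta 0.16960155632970686 Ftool [-1.97 -0.45  2.58] w 0.015027102399616212 toolang err -0.009125813851901476
```

```bash
python3 -m handwheel '[[5,-0.2,-2.6,0.1,0,0,-0.24],[5,-0.4,-5.3,0.1,0,0,-0.49],[5,-0.5,-7.9,0.1,0,0,-0.73],[5,-0.7,-10.6,0.1,0,0,-0.98],[5,-0.9,-13.2,0.1,0,0,-1.22],[5,-1.2,-15.9,0.1,0,0,-1.46],[5,-1.6,-18.5,0.1,0,0,-1.7],[5,-1.9,-21.2,0.1,0,0,-1.95],[5,-1.9,-21.2,0.1,0,0,-1.95],[5,-1.9,-21.2,0.1,0,0,-1.95],[5,-1.9,-21.2,0.1,0,0,-1.95],[5,-1.9,-21.2,0.1,0,0,-1.95],[5,-1.9,-21.2,0.1,0,0,-1.95],[5,-1.9,-21.2,0.1,0,0,-1.95],[5,-1.9,-21.2,0.1,0,0,-1.95],[5,-1.9,-21.2,0.1,0,0,-1.95],[5,-1.9,-21.2,0.1,0,0,-1.95],[5,-1.9,-21.2,0.1,0,0,-1.95],[5,-1.9,-21.2,0.1,0,0,-1.95],[5,-1.9,-21.2,0.1,0,0,-1.95]]' 40; python3 st.py
```

```text
clock: 16.65
position: [0.5074, 0.1276, 0.1666]
eef_rot: [[-0.927, 0.376, 0.001], [0.376, 0.927, 0.0], [-0.001, 0.0, -1.0]]
force: [5.0, -1.2, -2.7]
width: 0.0152
t 16.65 r 0.12468765097636075 theta 0.33984018798666416 Ftool [-5.11  0.77  2.74] w 0.015193834197552498 toolang err -0.009268015104078042
```

```bash
python3 -m handwheel '[[5,-0.4,-2.6,0.1,0,0,-0.24],[5,-0.7,-5.3,0.1,0,0,-0.49],[5,-0.9,-7.9,0.1,0,0,-0.73],[5,-1.2,-10.6,0.1,0,0,-0.98],[5,-1.4,-13.2,0.1,0,0,-1.22],[5,-1.7,-15.9,0.1,0,0,-1.46],[5,-2.1,-18.5,0.1,0,0,-1.7],[5,-2.4,-21.2,0.1,0,0,-1.95],[5,-2.4,-21.2,0.1,0,0,-1.95],[5,-2.4,-21.2,0.1,0,0,-1.95],[5,-2.4,-21.2,0.1,0,0,-1.95],[5,-2.4,-21.2,0.1,0,0,-1.95],[5,-2.4,-21.2,0.1,0,0,-1.95],[5,-2.4,-21.2,0.1,0,0,-1.95],[5,-2.4,-21.2,0.1,0,0,-1.95],[5,-2.4,-21.2,0.1,0,0,-1.95],[5,-2.4,-21.2,0.1,0,0,-1.95],[5,-2.4,-21.2,0.1,0,0,-1.95],[5,-2.4,-21.2,0.1,0,0,-1.95],[5,-2.4,-21.2,0.1,0,0,-1.95]]' 40; python3 st.py
```

```text
clock: 18.32
position: [0.5016, 0.1071, 0.1665]
eef_rot: [[-0.977, 0.214, 0.0], [0.214, 0.977, 0.0], [-0.0, 0.0, -1.0]]
force: [3.2, -0.0, 1.8]
width: 0.0147
t 18.3167 r 0.12442415474454611 theta 0.5110448867483912 Ftool [-3.11  0.65 -1.84] w 0.014662925302656239 toolang err -0.010231332855611619
```

The lever reads 0.511 with negligible side force. I'll open the fingers, lift straight up and look.

```bash
python3 -m handwheel '[[25,0,0,0,0,0,0],[35,0,0,0,0,0,0],[50,0,0,0,0,0,0],[50,0,0,0,0,0,0],[50,0,0,0,0,0,0],[50,0,0,-15,0,0,0],[50,0,0,-40,0,0,0],[50,0,0,-70,0,0,0],[50,0,0,-100,0,0,0],[50,0,0,-100,0,0,0],[50,0,0,-100,0,0,0]]'
python3 - <<'E'
from h import *
from bench import read_state,viewer
s=read_state(); c=viewer.camera("wrist"); cv2.imwrite("pics/w2.png",c["frame"][:,:,::-1])
T=np.eye(4);T[:3,:3]=s["eef_rot"];T[:3,3]=s["position"]; E=T@c["mount"]; p=np.load("fit.npy")
for t in (.47,.51,.55):
    a=np.pi+p[2]-.425+t; print(t,proj(c,E,[[p[0]+r*np.cos(a),p[1]+r*np.sin(a),z] for r,z in((.125,.135),(.147,.068))]).round(1).tolist())
print(s["force"],s["width"],s["clock"])
c=viewer.camera("side"); cv2.imwrite("pics/s2.png",c["frame"][:,:,::-1])
E
```

```text
clock: 19.23
position: [0.5023, 0.1071, 0.2681]
eef_rot: [[-0.977, 0.214, 0.004], [0.214, 0.977, -0.0], [-0.004, 0.001, -1.0]]
force: [-0.6, 0.5, -0.2]
width: 0.0439
0.47 [[327.4, 209.0], [326.6, 162.2]]
0.51 [[320.2, 209.0], [319.9, 162.2]]
0.55 [[312.9, 209.2], [313.2, 162.4]]
[-0.57201212  0.5358122  -0.16491789] 0.04387107060020014 19.2333
```

View pics/w2.png

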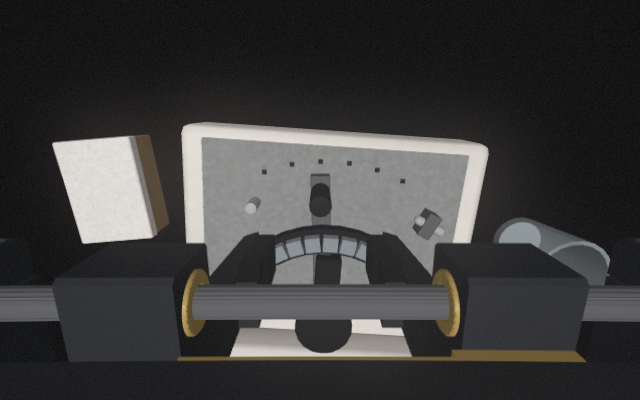

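View pics/s2.png

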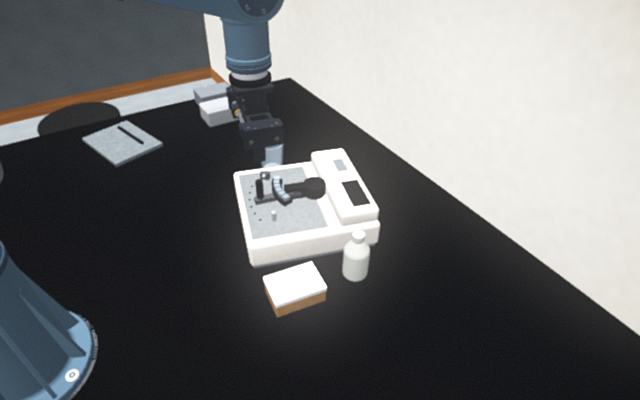

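The wrist view shows the handle at (320,207), in line with the fourth dot from the left end at (320,161). That dot is notch 3, and it matches the prediction for 0.51. In the side view the gripper is clear above, and the beaker, bottle and box have not moved.

```bash
python3 -c "
from bench import job;print(job.hand_in())"
```

```text
the job is handed in; nothing more can be done
None
```

The cuvette changer is zeroed, the lever rests in the third notch, and the job is handed in; the robot was done after about 19 s.

- **Home stop:** I gripped the handle in notch 5 and swung the lever back. It met the stop at about -0.12 rad. I held it there for about 2.5 s with the wrist reading 9 to 11 N sideways. The highest reading was 11.3 N, but readings came only at the end of each move, so a brief peak between them would not show.
- **Clicks forward:** I passed notch 0, then clicked to notches 1, 2 and 3 with a pause of about 1 s in each. The measured angles were 0.170, 0.340 and 0.511 rad.
- **Last checks:** After letting go and lifting about 100 mm clear, the wrist picture showed the handle in line with the third-notch dot. The wrist force read about zero. The beaker, bottle and box looked unmoved.
- **Known errors:** The side-force readings vary by about 1 N and include 1 N or so of offset or friction, so the true push on the stop was roughly 8 to 10.5 N. While I held the handle, up to about 11 N also acted along the lever and upwards, from small errors in the arc.

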